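# Put the swapped plinth blocks on their own bases

### The job

We are dry-fitting four two-tier wooden plinths before glue-up, but every block stands on another plinth's base. Swap the blocks round so that each stands upright in the middle of the base of its own shape (round on round, square on square, oblong on oblong, cross on cross), with its sides or arms lined up with those of the base; the empty rubber mat is there as a spare place on the way. Do not knock over the glue bottle.

Things in the scene. Friction and masses are not known exactly. Their poses are not given: they have to be found in the camera images.
- block_round_mid (a point): Pale wooden block, a plain cylinder of diameter 56 mm, 45 mm tall, loose, 70 to 160 g, standing upright on one of the wrong bases, with a small dark dowel dot in the middle of its top. The point is the block's centre, 22.5 mm above its underside; z is up along the axis.
- block_square_mid (a point): Pale wooden block, 52 x 52 mm square in plan, 45 mm tall, loose, 70 to 160 g, standing upright on one of the wrong bases, with a small dark dowel dot in the middle of its top. The point is the block's centre, 22.5 mm above its underside; x and y square to its sides, z up.
- block_oblong_mid (a point): Pale wooden block, 86 mm long (x) and 42 mm wide (y) in plan, 45 mm tall, loose, 70 to 160 g, standing upright on one of the wrong bases, with a small dark dowel dot in the middle of its top. The point is the block's centre, 22.5 mm above its underside; x along its length, y across it, z up.
- block_cross_mid (a point): Pale wooden block, a plus-shaped cross in plan, 60 mm from arm end to opposite arm end, arms 24 mm wide, 45 mm tall, loose, 70 to 160 g, standing upright on one of the wrong bases, with a small dark dowel dot in the middle of its top. The point is the block's centre, 22.5 mm above its underside; x and y along the arms, z up; it can be gripped over two opposite arm ends.
- base_round_top (a point): Dark wooden base, a disc of diameter 110 mm, 15 mm thick, fixed to the bench, standing out all round from under the block on it. The point is the centre of its upper face, 15 mm above the bench; z up.
- base_square_top (a point): Dark wooden base, 100 x 100 mm square in plan, 15 mm thick, fixed to the bench, standing out all round from under the block on it. The point is the centre of its upper face, 15 mm above the bench; x and y square to its sides, z up.
- base_oblong_top (a point): Dark wooden base, 130 mm long (x) and 84 mm wide (y) in plan, 15 mm thick, fixed to the bench, standing out all round from under the block on it. The point is the centre of its upper face, 15 mm above the bench; x along its length, z up.
- base_cross_top (a point): Dark wooden base, a plus-shaped cross in plan, 130 mm from arm end to arm end, arms 56 mm wide, 15 mm thick, fixed to the bench, standing out all round from under the block on it. The point is the centre of its upper face, 15 mm above the bench; x and y along the arms, z up.
- spare_mat_top (a point): Black flat rubber mat, 110 x 110 mm, 4 mm thick, fixed to the bench and empty at the start: a spare place to park a block. The point is the centre of its upper face, 4 mm above the bench; x and y square to its sides, z up.
- glue_mid (a point): Yellow glue bottle standing loose on the bench beyond the bases, diameter 60 mm, 160 mm tall with its orange cap. The point is on its axis, 80 mm above the bench; z up.
Mind the look-alikes: they are no part of the job. Leave any blue or orange look-alike of the part that bears block_cross_mid alone.

How it is judged:
By the outcome, as a careful person would: the job done as asked, in the order asked, and still so for the second after the job is handed in, with the robot touching nothing.
It also fails if it takes over 144 s, if anything falls off the work surface, if the arm or the gripper's body presses on something with over 40 N, if the wrist force passes 120 N, or if a joint passes its speed limit or range.

### The arm

A 7-joint arm with a two-finger parallel gripper is mounted at the origin on the work surface. World frame = base frame: x ahead of the robot, y to its left, z up, the work surface at z = 0. Lengths are in mm, angles in rad, forces in N, time in s.
With the tool pointing down it reaches from about 400 to 875 mm from the base axis. Payload 19.3 kg.
Tool frame: the origin (TCP) lies at the very end of the fingers, on their centre line; the grasp point (between the pads) lies 19 mm behind it (grip_point_offset is the z of the grasp point in the tool frame, in mm); z points along the fingers, y is the line along which they close (so a half turn about z gives the same grasp; the last joint's range is limited). The gripper opens to 85 mm and grips with 20 to 120 N. Pads are 22 mm wide; open, the fingers measure 114 mm over their backs; the gripper's body (76 mm by 85 mm) begins 54 mm behind the grasp point. The pads swing forward as they close: fully open they stand 13 mm farther back than shut.
Start: joints at [-1.198, 0.521, -0.036, 1.599, 0.021, 1.021, -0.113], TCP at [267.811, 564.705, 231.291] pointing down, gripper open.
Joint ranges: [-2.91, 2.91], [-0.3, 2.13], [-1.5, 1.42], [0.17, 2.43], [-1.26, 4.41], [0.16, 1.93], [-2.52, 2.52]. Speed limits (rad/s): [1.89, 1.89, 2.39, 2.39, 3.01, 3.01, 3.01].

### API

Orientations are given as a 3x3 rotation matrix whose columns are the frame's x, y, z axes.
In Python, from workcell import movep, movel, goto_joints, open_gripper, clamp, wait, inverse_kinematics, read_state, camera, PlanningError, finish_job, grip_point_offset gives the robot as it stands. Calls block until the motion is done:
- movep(position, orientation): joint-space move of the TCP to a pose.
- movel(position, frame=None, max_speed=150, guard=None): straight line of the TCP; frame=None keeps the orientation; max_speed is the mean speed in mm/s. With guard (N) it stops when the force on the tool has changed by that much, and returns True; else False.
- goto_joints(angles): joint-space move.
- open_gripper() and clamp(): open the fingers fully, or close them until they stop; the grip force is fixed at half the most.
- wait(seconds).
- inverse_kinematics(position, orientation): joint angles nearest the present ones, or None.
- read_state(): the state.
- camera(name): name is "scene" or "top"; returns a dict with "image" (420x560x3 uint8, blue, green, red), "range_z" (420x560 float32, mm along the optical axis (not along the pixel's ray), 0 where there is no reading), "fx", "fy", "cx", "cy" (pixels), "cam_to_world" (4x4, takes a point from camera to world coordinates). Camera axes: x right, y up, looking along -z (the intrinsics and any distortion apply to the point x, -y, -z); pixel columns grow to the right and rows downward; lengths in mm; the calibration is good to about 2 mm. A picture is of the moment at which its call begins.
A pose or a line that the arm cannot do raises PlanningError and nothing moves.
- finish_job(): hands the job in; it is judged then, once.
The state is a dict: "time": time; "qpos": joint angles; "qvel": joint speeds; "joint_efforts": joint torques, N m; "eef_pos": TCP position; "tool_rot": TCP orientation; "ft_force": force on the tool from outside, world axes, zero at the start; "torque": the same for the moment, N m; "finger_gap": finger opening in mm; "gripper_force": force on a finger pad.
Only numpy, scipy, OpenCV 4.12 (cv2) and the standard library are available. Lean on these libraries where they do the work, as an engineer would, in place of code of your own. Each camera call takes 0.05 s, during which the arm holds its last target. There are 200 camera calls.

## Working session

There is one attempt and no reset: what is moved stays moved. The work goes in short steps, each a Python script; the robot and the scene stay as the last script left them, time stands still between calls to the robot, and variables do not carry over. Pictures are saved under pics/ and viewed, at most 14 in all, crops included, and the job is handed in when it is done.

```bash
ls; mkdir -p pics
python3 - <<'E'
from workcell import *
import cv2,pickle
s=read_state();print(s['time'],s['eef_pos'],grip_point_offset)
d={n:camera(n) for n in("scene","top")}
pickle.dump(d,open('c0.pkl','wb'))
for n in d:
    cv2.imwrite(f'pics/{n}0.png',d[n]['image']);print(n,d[n]['fx'],d[n]['cx'],d[n]['cy'],d[n]['cam_to_world'].round(3).tolist(),[k for k in d[n]])
E
```

```text
pics
0.0 [267.66463668 564.4097561  230.71270252] -18.700000000000003
scene 432.9151388589445 273.22971669808663 207.89014751499658 [[-0.785, -0.473, 0.4, 1072.387], [0.62, -0.609, 0.495, 568.211], [0.009, 0.637, 0.771, 963.421], [0.0, 0.0, 0.0, 1.0]] ['image', 'range_z', 'fx', 'fy', 'cx', 'cy', 'cam_to_world']
top 406.3042388702235 285.8558094393629 211.78977223437283 [[-0.027, 0.995, -0.098, 516.582], [-0.999, -0.029, -0.023, -0.85], [-0.025, 0.097, 0.995, 985.763], [0.0, 0.0, 0.0, 1.0]] ['image', 'range_z', 'fx', 'fy', 'cx', 'cy', 'cam_to_world']
```

View pics/top0.png

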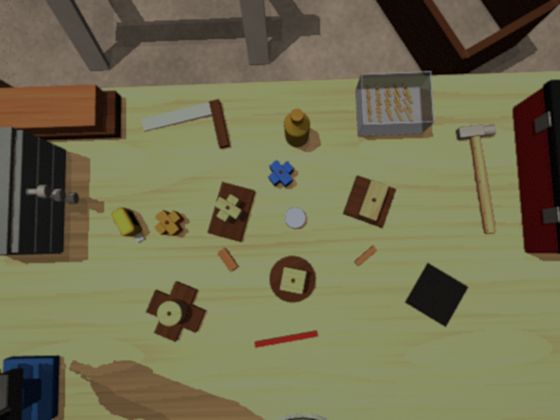

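View pics/scene0.png

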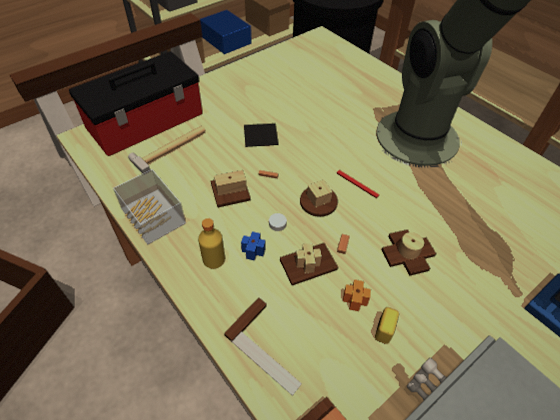

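Top view: the round block is on the cross base (176,312), the square block on the round base (292,280), the oblong block on the square base (370,201) and the cross block on the oblong base (232,211). The mat is at (437,295) and the glue bottle at (297,125). The blue and orange crosses at (281,173) and (169,222) are the look-alikes.

```bash
cat > vis.py <<'E'
import numpy as np,cv2,pickle
PX={'oblong':(232,211),'cross':(176,312),'round':(292,280),'square':(370,201),'mat':(437,295)}
def cloud(c):
    v,u=np.mgrid[:420,:560]; z=c['range_z']
    P=np.stack([(u-c['cx'])/c['fx']*z,-(v-c['cy'])/c['fy']*z,-z,np.ones_like(z)],-1)
    return (P@c['cam_to_world'].T)[...,:3]
def ray(c,uv,h):
    uv=np.atleast_2d(uv).astype(float);M=c['cam_to_world']
    d=np.c_[(uv[:,0]-c['cx'])/c['fx'],-(uv[:,1]-c['cy'])/c['fy'],-np.ones(len(uv))]@M[:3,:3].T
    return (M[:3,3]+d*((h-M[2,3])/d[:,2])[:,None])[:,:2]
def proj(c,p):
    q=np.linalg.inv(c['cam_to_world'])@np.r_[p,1]
    return np.array([c['cx']+c['fx']*q[0]/-q[2],c['cy']-c['fy']*q[1]/-q[2]])
def shape(c,mask,h):
    """filled outer contour of mask -> on plane h: area centroid, rect, angles by moments"""
    cs,_=cv2.findContours(mask.astype(np.uint8),cv2.RETR_EXTERNAL,cv2.CHAIN_APPROX_NONE)
    k=max(cs,key=cv2.contourArea); m=np.zeros((420,560),np.uint8); cv2.drawContours(m,[k],-1,1,-1)
    v,u=np.nonzero(m); X=ray(c,np.c_[u,v],h); ce=X.mean(0); w=(X-ce)@[1,1j]
    r=cv2.minAreaRect(X.astype(np.float32))
    a2=np.degrees(np.angle((w**2).sum()))/2
    a4=np.degrees(np.angle((w**4).sum()))/4
    return dict(c=ce.round(1),rect=[np.round(r[0],1).tolist(),np.round(r[1],1).tolist(),round(r[2],1)],a2=round(a2,1),a4=round(a4,1),area=len(u))
E
python3 - <<'E'
from vis import *
d=pickle.load(open('c0.pkl','rb'))
for n in('top','scene'):
    c=d[n];W=cloud(c);im=c['image'].astype(int);z=W[...,2]
    print(n)
    gray=im.sum(2)/3
    ref=cloud(d['top'])
    for k,(u,v) in PX.items():
        if n=='scene':
            p=ref[v,u]; p=p.copy(); u,v=proj(c,p).astype(int)
        R=np.zeros((420,560),bool);r=38;R[max(v-r,0):v+r,max(u-r,0):u+r]=1
        if k=='mat': print(k,shape(c,R&(gray<45),4), 'z',np.median(z[R&(gray<45)]));continue
        zt=z[R&(z>45)]; zb=z[R&(z>8)&(z<25)]
        print(k,'base',shape(c,R&(z>9),15),'med',np.median(zb).round(1))
        print('   dark',shape(c,R&((gray<75)|(z>25)),15))
        print('   block',shape(c,R&(z>50)&(z<75),60),'med',np.median(zt).round(1),zt.std().round(1))
    print('table std',z[R&(abs(z)<6)].std(),np.median(z[R&(abs(z)<6)]))
c=d['top'];cv2.imwrite('pics/topcrop.png',cv2.resize(c['image'][160:350,130:330],None,fx=3,fy=3,interpolation=cv2.INTER_CUBIC))
E
```

```text
top
oblong base {'c': array([617.7, 154.5]), 'rect': [[617.9, 154.1], [87.2, 129.3], 73.3], 'a2': np.float64(-16.8), 'a4': np.float64(28.6), 'area': 1868} med 14.1
   dark {'c': array([616. , 152.3]), 'rect': [[616.8, 153.0], [89.6, 129.5], 74.9], 'a2': np.float64(-16.0), 'a4': np.float64(27.9), 'area': 1871}
   block {'c': array([622., 155.]), 'rect': [[622.4, 155.3], [57.4, 57.0], 10.4], 'a2': np.float64(50.6), 'a4': np.float64(-32.7), 'area': 446} med 59.1 220.7
cross base {'c': array([384.7, 290. ]), 'rect': [[384.8, 289.9], [128.5, 130.9], 21.5], 'a2': np.float64(-80.8), 'a4': np.float64(-23.0), 'area': 2106} med 14.3
   dark {'c': array([384.4, 287.1]), 'rect': [[385.5, 287.4], [127.2, 128.6], 21.7], 'a2': np.float64(85.4), 'a4': np.float64(-23.3), 'area': 2138}
   block {'c': array([387.1, 289.3]), 'rect': [[387.3, 289.3], [54.5, 55.3], 89.9], 'a2': np.float64(-67.5), 'a4': np.float64(-6.4), 'area': 501} med 59.0 167.1
round base {'c': array([453.4,  11.9]), 'rect': [[454.6, 12.0], [106.5, 107.5], 88.7], 'a2': np.float64(80.5), 'a4': np.float64(-23.2), 'area': 1695} med 14.1
 
[... 2392 characters left out ...]
3 244.1
square base {'c': array([ 631.2, -182.6]), 'rect': [[630.5, -182.6], [123.3, 103.7], 68.0], 'a2': np.float64(55.8), 'a4': np.float64(23.5), 'area': 1017} med 14.3
   dark {'c': array([ 633.6, -179.5]), 'rect': [[631.9, -180.8], [127.7, 105.1], 68.0], 'a2': np.float64(55.2), 'a4': np.float64(24.4), 'area': 1080}
   block {'c': array([ 632.7, -176.2]), 'rect': [[633.0, -175.5], [51.1, 85.8], 67.6], 'a2': np.float64(-22.7), 'a4': np.float64(-26.9), 'area': 374} med 58.7 185.6
mat {'c': array([ 412. , -323.7]), 'rect': [[411.6, -324.3], [106.9, 105.2], 57.2], 'a2': np.float64(82.9), 'a4': np.float64(11.9), 'area': 670} z 3.297814787783409
table std 2.3117776689218474 -0.29622149515910223
```

View pics/topcrop.png

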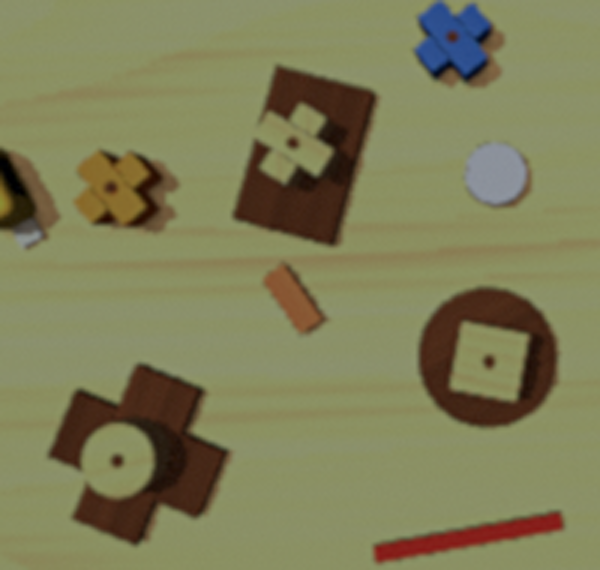

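The round block is on the cross base, and the other three are displaced in one cycle with it. I'll park the round block on the mat first, gripping it twice at 90° so that it is centred in the fingers. Its position on the mat then calibrates the camera against the TCP.

```bash
cat > rob.py <<'E'
from workcell import *
import numpy as np
from vis import *
def R(deg):
    c,s=np.cos(np.radians(deg)),np.sin(np.radians(deg)); return np.array([[c,s,0],[s,-c,0],[0,0,-1.]])
def dq(p,a):
    q=inverse_kinematics(p,R(a)); 
    return None if q is None else np.abs(np.array(q)-read_state()['qpos']).max()
def best(xy,z,angs):
    ok=[(d,a) for a in angs if (d:=dq([*xy,z],a)) is not None]
    return min(ok)[1]
HI=150
def over(xy,a): movep([*xy,HI],R(a))
def down(xy,z,guard=None): return movel([*xy,z],max_speed=150,guard=guard)
def up(): 
    p=read_state()['eef_pos']; movel([p[0],p[1],HI],max_speed=250)
def st(t=''):
    s=read_state();print(t,'t',round(s['time'],1),'eef',np.round(s['eef_pos'],1),'gap',round(float(s['finger_gap']),1),'F',round(float(s['gripper_force']),1),'ft',np.round(s['ft_force'],1))
def pick(xy,a,z=23,double=None):
    over(xy,a);down(xy,z)
    if double is not None:
        movel([*xy,z],R(double)) if double!=a else None
        clamp();st('grip1');open_gripper();movel([*xy,z],R(a),max_speed=150)
    clamp();st('grip');up();st('lift')
def place(xy,a,z):
    over(xy,a);hit=down(xy,z+12);hit=movel([*xy,z-2],max_speed=30,guard=6);st(f'down {hit}')
    open_gripper();up()
def look(name):
    d={n:camera(n) for n in('top','scene')};pickle.dump(d,open(name+'.pkl','wb'));return d['top']
def blk(c,xy,h,r=38):
    W=cloud(c);u,v=proj(c,[*xy,h]).astype(int);m=np.zeros((420,560),bool);m[v-r:v+r,u-r:u+r]=1
    return shape(c,m&(W[...,2]>h-6)&(W[...,2]<h+12),h)
E
python3 - <<'E'
from rob import *
d=pickle.load(open('c0.pkl','rb'))['top']
for k,p in dict(cross=(622,155),round=(387,289),square=(453,10),oblong=(630,-179)).items(): print(k,blk(d,p,60))
p=(387.1,289.3)
a=best(p,150,[-60,-30,0,30,60,90,120]);b=best(p,150,[a-90,a+90]);print(a,b)
pick(p,a,double=b)
m=(407,-328)
am=best(m,150,[a-60,a-30,a,a+30,a+60]);place(m,am,23-11)
st('placed',)
E
```

```text
cross {'c': array([622.2, 155.2]), 'rect': [[622.4, 155.3], [57.4, 57.0], 10.4], 'a2': np.float64(55.2), 'a4': np.float64(-33.2), 'area': 438}
round {'c': array([386.8, 289.8]), 'rect': [[387.3, 289.4], [52.9, 55.0], 43.7], 'a2': np.float64(-74.8), 'a4': np.float64(1.8), 'area': 488}
square {'c': array([453. ,   9.9]), 'rect': [[453.1, 9.9], [51.7, 51.7], 77.5], 'a2': np.float64(15.5), 'a4': np.float64(32.4), 'area': 536}
oblong {'c': array([ 629.8, -179.5]), 'rect': [[629.8, -179.2], [42.5, 86.3], 67.6], 'a2': np.float64(-22.0), 'a4': np.float64(-21.4), 'area': 694}
120 210
grip1 t 4.4 eef [387.1 289.4  23.3] gap 54.8 F 61.6 ft [-1.8 -0.7  9.9]
grip t 7.0 eef [387.2 289.3  23.3] gap 54.9 F 61.6 ft [-0.9 -1.   9.9]
lift t 7.6 eef [387.  289.3 149.9] gap 54.8 F 63.4 ft [-0.3 -0.1 -1.1]
down True t 11.2 eef [ 406.9 -327.8   11.7] gap 54.8 F 65.1 ft [ 0.1  0.3 -0.8]
placed t 12.3 eef [ 407.2 -327.4  149.9] gap 85.4 F 0.0 ft [-0.  -0.4 -0.5]
```

Run:
```python
from rob import *
p=(622,155)
a=best(p,150,[-33+90*k for k in(-2,-1,0,1,2)]);over(p,a)
c=look('c1');print(blk(c,(407,-328),49),a)
# cross base now free
W=cloud(c);u,v=proj(c,[385,290,15]).astype(int);m=np.zeros((420,560),bool);m[v-38:v+38,u-38:u+38]=1
for t in(7,9,11):print(shape(c,m&(W[...,2]>t)&(W[...,2]<25),15))
cs=pickle.load(open('c1.pkl','rb'))['scene'];print('scene',blk(cs,(407,-328),49))
cv2.imwrite('pics/t1.png',c['image'])
```

```text
{'c': array([ 406. , -325.1]), 'rect': [[406.4, -325.2], [53.9, 54.5], 42.4], 'a2': np.float64(72.0), 'a4': np.float64(-2.9), 'area': 500} -213
{'c': array([377.2, 226.1]), 'rect': [[375.4, 225.3], [7.6, 27.8], 83.1], 'a2': np.float64(-11.1), 'a4': np.float64(-11.2), 'area': 30}
{'c': array([377.2, 226. ]), 'rect': [[374.5, 225.4], [7.4, 26.0], 82.3], 'a2': np.float64(-13.3), 'a4': np.float64(-14.4), 'area': 28}
{'c': array([376.8, 226.3]), 'rect': [[374.4, 225.4], [7.4, 25.7], 82.3], 'a2': np.float64(-12.6), 'a4': np.float64(-13.4), 'area': 26}
scene {'c': array([ 407.3, -323.9]), 'rect': [[407.6, -324.6], [55.5, 52.3], 52.3], 'a2': np.float64(45.5), 'a4': np.float64(-12.4), 'area': 162}
```

View pics/t1.png

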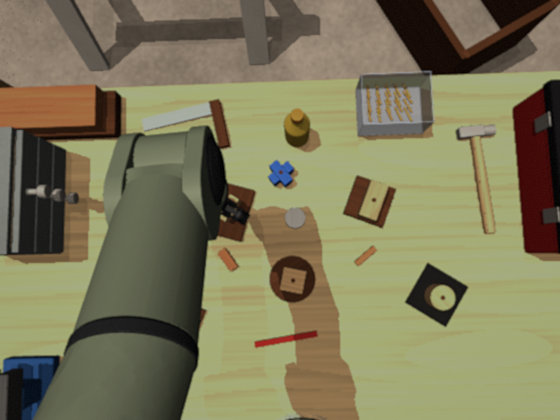

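The mat block reads (406.0, -325.1) in the top view against TCP (407, -327.6), so the camera bias is about (-1, +2.5). The arm hides the cross base. I'll carry on with part of that correction applied, and check after placing.

Run:
```python
from rob import *
b=np.array([.7,-1.8])
p=np.array([622.2,155.2])+b
a=best(p,150,[-33+90*k for k in(-2,-1,0,1,2)]);a2=best(p,23,[a-90,a+90])
pick(p,a,double=a2)
t=np.array([384.7,290.0])+b
at=best(t,150,[a+10]+[x for x in(a+10-90,a+10+90,a+10+180,a+10-180)]);print(a,at)
place(t,at,23)
p=(630,-179.5);a=best(p,150,[-22,158,-202]);over(p,a);print(a)
c=look('c2');print('block',blk(c,t,60));W=cloud(c)
for xy in((385,290),(618,154)):
    u,v=proj(c,[*xy,15]).astype(int);m=np.zeros((420,560),bool);m[v-38:v+38,u-38:u+38]=1
    for th in(7,9,11):print(shape(c,m&(W[...,2]>th)&(W[...,2]<75),15))
s=pickle.load(open('c2.pkl','rb'))['scene'];print('scene',blk(s,t,60))
cv2.imwrite('pics/t2.png',c['image'])
u,v=proj(c,[*t,30]).astype(int);cv2.imwrite('pics/t2c.png',cv2.resize(c['image'][v-40:v+40,u-40:u+40],None,fx=7,fy=7,interpolation=cv2.INTER_CUBIC))
```

```text
grip1 t 17.7 eef [623.1 153.3  23.3] gap 58.9 F 65.0 ft [-1.4 -0.1  4.9]
grip t 20.1 eef [623.  153.5  23.2] gap 59.4 F 64.8 ft [-0.6  0.1  4.3]
lift t 20.8 eef [622.7 153.6 149.9] gap 59.2 F 64.6 ft [-0.1  0.6 -1.4]
147 157
down True t 23.2 eef [385.6 288.6  22.8] gap 59.0 F 65.6 ft [0.1 1.  2.6]
158
block {'c': array([384.2, 288.3]), 'rect': [[384.0, 288.2], [57.2, 57.0], 20.2], 'a2': np.float64(-26.1), 'a4': np.float64(-23.2), 'area': 476}
{'c': array([384.9, 289.8]), 'rect': [[384.8, 289.9], [128.5, 130.9], 21.5], 'a2': np.float64(-60.6), 'a4': np.float64(-23.4), 'area': 2117}
{'c': array([384.8, 290. ]), 'rect': [[384.8, 289.9], [128.5, 130.9], 21.5], 'a2': np.float64(-29.5), 'a4': np.float64(-23.4), 'area': 2101}
{'c': array([384.7, 290.1]), 'rect': [[384.7, 290.2], [128.5, 130.2], 21.6], 'a2': np.float64(82.2), 'a4': np.float64(-23.1), 'area': 2085}
{'c': array([617.6, 154.4]), 'rect': [[617.9, 154.3], [84.5, 129.3], 73.3], 'a2': np.float64(-16.8), 'a4': np.float64(28.7), 'area': 1863}
{'c': array([617.6, 154.5]), 'rect': [[618.0, 154.4], [84.2, 129.3], 73.3], 'a2': np.float64(-16.8), 'a4': np.float64(28.6), 'area': 1858}
{'c': array([617.8, 154.7]), 'rect': [[618.0, 154.5], [84.0, 129.3], 73.3], 'a2': np.float64(-17.1), 'a4': np.float64(28.8), 'area': 1838}
scene {'c': array([386.6, 290.3]), 'rect': [[386.8, 290.3], [59.1, 56.9], 23.5], 'a2': np.float64(-11.7), 'a4': np.float64(-21.6), 'area': 323}
```

View pics/t2c.png

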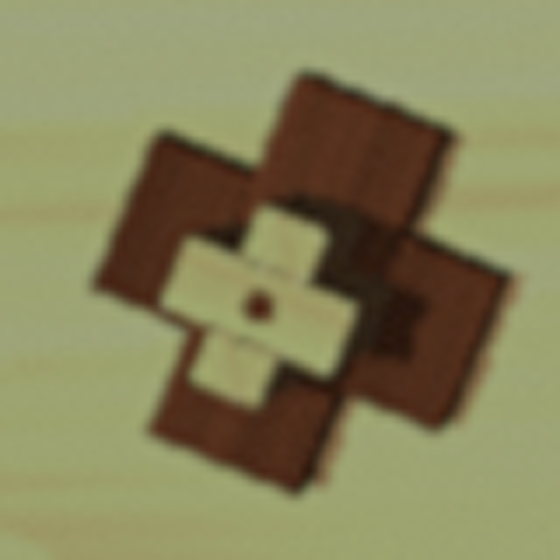

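View pics/t2.png

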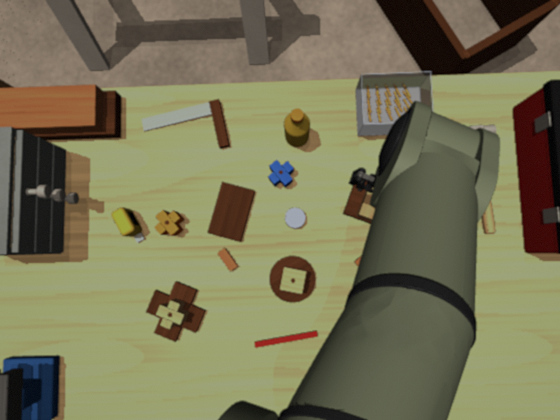

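The cross block is on its base and lined up, at (384.2, 288.3) against a base centre of (384.8, 290.0), so about 1.8 mm out. The camera bias varies with y: -0.2 here and +2.5 at the mat. I'll use a linear model for it.

```bash
cat >> rob.py <<'E'
def true(m): m=np.asarray(m,float); return m+[1.15,-(1.1-.0045*m[1])]
def check(c,name,xyb,h=60):
    W=cloud(c);u,v=proj(c,[*xyb,15]).astype(int);m=np.zeros((420,560),bool);m[v-38:v+38,u-38:u+38]=1
    B=shape(c,m&(W[...,2]>9)&(W[...,2]<75),15);K=blk(c,xyb,h)
    print(name,'base',B['c'],B['a2'],B['a4'],B['rect'],'| block',K['c'],K['a2'],K['a4'],K['rect'],'| diff',K['c']-B['c'])
E
python3 - <<'E'
from rob import *
p=true((629.8,-179.5));a=best(p,150,[-22.2,157.8,-202.2])
pick(p,a)
t=true((617.7,154.5));at=best(t,150,[a+5.3,a+5.3-180,a+5.3+180]);print(p,t,a,at)
place(t,at,23)
p=true((453,9.9));a=best(p,150,[77.5+90*k for k in(-3,-2,-1,0,1)])
over(p,a);c=look('c3');check(c,'square src',(453,10));check(c,'oblong',(618,154.5));check(c,'cross',(385,290));check(c,'squarebase',(633,-179))
cv2.imwrite('pics/t3.png',c['image'])
E
```

```text
grip t 28.0 eef [ 631.3 -181.5   23.6] gap 41.5 F 61.2 ft [-0.5  1.7  6.4]
lift t 28.7 eef [ 631.1 -181.2  150. ] gap 41.0 F 60.6 ft [ 0.6  0.1 -2.3]
[ 630.95    -181.40775] [618.85    154.09525] -202.2 -196.89999999999998
down True t 31.3 eef [619.  154.4  23.3] gap 41.1 F 62.1 ft [-1.  -0.5  8.3]Traceback (most recent call last):
  File "<stdin>", line 7, in <module>
  File "rob.py", line 36, in check
    B=shape(c,m&(W[...,2]>9)&(W[...,2]<75),15);K=blk(c,xyb,h)
                                                 ~~~^^^^^^^^^
  File "rob.py", line 32, in blk
    return shape(c,m&(W[...,2]>h-6)&(W[...,2]<h+12),h)
  File "vis.py", line 17, in shape
    k=max(cs,key=cv2.contourArea); m=np.zeros((420,560),np.uint8); cv2.drawContours(m,[k],-1,1,-1)
ValueError: max() iterable argument is empty
```

Run:
```python
from rob import *
p=true((453,9.9));a=best(p,150,[77.5+90*k for k in(-3,-2,-1,0,1)])
c=pickle.load(open('c3.pkl','rb'))['top'];check(c,'oblong',(618,154.5))
a2=best(p,23,[a-90,a+90]);pick(p,a,double=a2)
d=68.2-77.5
t=true((633.1,-178.5));at=best(t,150,[a+d+90*k for k in(-2,-1,0,1,2)]);print(p,t,a,at)
place(t,at,23)
p=true((406,-325.1));over(p,best(p,150,[at-60,at-30,at,at+30,at+60]))
c=look('c4')
cv2.imwrite('pics/t4.png',c['image'])
for k,q in dict(oblong=(618,154.5),cross=(385,290),square=(633,-179)).items():
    try:check(c,k,q)
    except ValueError:print(k,'hidden')
```

```text
oblong base [617.6 154.5] -16.8 28.5 [[618.0, 154.5], [84.0, 129.3], 73.3] | block [617.1 154.7] -16.6 -16.1 [[617.4, 154.6], [42.4, 85.6], 73.2] | diff [-0.5  0.2]
grip1 t 36.8 eef [454.1   8.9  23.2] gap 51.2 F 62.3 ft [-1.5  0.1  7.5]
grip t 39.4 eef [454.1   8.8  23.2] gap 51.0 F 62.4 ft [-1.  -0.3  7.6]
lift t 40.0 eef [454.    9.  149.8] gap 51.2 F 62.5 ft [ 0.  -0.4 -1.7]
[454.15      8.84455] [ 634.25    -180.40325] -192.5 -201.8
down True t 42.4 eef [ 634.4 -180.4   23. ] gap 51.4 F 63.5 ft [0.7 0.2 5.9]
oblong base [617.6 154.6] -16.6 28.3 [[618.0, 154.4], [84.4, 129.3], 73.3] | block [617.2 154.7] -16.5 -15.3 [[617.4, 154.8], [42.1, 85.6], 73.2] | diff [-0.4  0.1]
cross base [384.8 290.1] -40.4 -22.9 [[384.7, 290.2], [128.5, 130.2], 21.6] | block [384.2 288.5] 4.6 -22.8 [[384.5, 288.3], [57.2, 56.2], 22.4] | diff [-0.6 -1.6]
square base [ 633.  -178.4] -22.2 23.3 [[633.2, -178.4], [99.8, 100.3], 68.3] | block [ 632.2 -178.4] 3.2 23.0 [[632.3, -178.2], [52.1, 52.1], 68.0] | diff [-0.8  0. ]
```

View pics/t4.png

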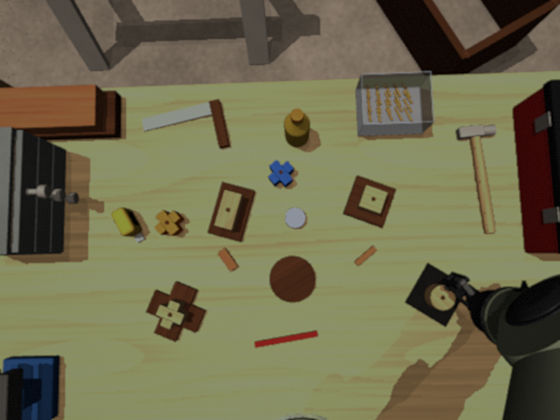

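The oblong and square blocks sit within 1 mm of their base centres, and the round base (293,279) is now free. Next I place the round block, then nudge the cross block by 1.7 mm.

Run:
```python
from rob import *
c=pickle.load(open('c4.pkl','rb'))['top'];W=cloud(c)
u,v=proj(c,[453,11,15]).astype(int);m=np.zeros((420,560),bool);m[v-38:v+38,u-38:u+38]=1
B=shape(c,m&(W[...,2]>9)&(W[...,2]<75),15);print('round base',B)
p=true((406,-325.1));a=best(p,150,[-210,-180,-150,-120,-90,-60,-30,0,30,60,90,120,150,180]);a2=best(p,12,[a-90,a+90])
pick(p,a,z=12,double=a2)
t=true(B['c'])+[.4,0];place(t,best(t,150,[a-60,a-30,a,a+30,a+60]),23)
p=np.array([385.5,288.5]);a=best(p,150,[157-360+90*k for k in range(6)]);over(p,a);down(p,23);clamp();st()
movel([*p,40]);q=p+[.6,1.6];movel([*q,40]);movel([*q,30]);movel([*q,21],max_speed=30,guard=6);st('cross down');open_gripper();up()
movep([267,500,230],R(a));st('end')
c=look('c5');cv2.imwrite('pics/t5.png',c['image'])
for k,q in dict(oblong=(618,154.5),cross=(385,290),square=(633,-179),round=(453,11)).items():
    try:check(c,k,q)
    except ValueError:print(k,'hidden')
```

```text
round base {'c': array([453.4,  11.9]), 'rect': [[454.6, 12.0], [106.5, 107.5], 88.7], 'a2': np.float64(86.9), 'a4': np.float64(-37.8), 'area': 1694}
grip1 t 48.1 eef [ 407.3 -327.6   12.3] gap 54.9 F 61.9 ft [-1.3  1.6  9. ]
grip t 50.6 eef [ 407.1 -327.7   12.3] gap 55.0 F 61.9 ft [-2.2  1.2  8.9]
lift t 51.3 eef [ 407.1 -327.3  149.6] gap 54.7 F 63.3 ft [-0.  1. -2.]
down True t 54.0 eef [454.9  11.1  22.8] gap 54.4 F 64.9 ft [ 0.4  0.1 -2. ]
 t 57.5 eef [385.9 288.7  23.9] gap 59.2 F 62.7 ft [-2.4 -1.7 12.4]
cross down t 58.5 eef [386.3 290.3  23.3] gap 58.7 F 66.1 ft [1.3 1.4 0.6]
end t 60.6 eef [268.2 498.5 229.1] gap 85.6 F 0.0 ft [ 0.8 -0.5  0.5]
oblong base [617.7 154.6] -16.9 29.0 [[617.9, 154.2], [84.6, 129.3], 73.3] | block [617.2 154.6] -16.8 -16.1 [[617.4, 154.5], [42.6, 85.5], 72.9] | diff [-0.5  0. ]
cross base [384.8 290. ] -64.2 -23.2 [[384.8, 289.9], [128.5, 130.9], 21.5] | block [384.6 289.7] -71.1 -23.3 [[384.4, 289.5], [57.2, 59.1], 20.2] | diff [-0.2 -0.3]
square base [ 633.  -178.5] -2.7 23.1 [[633.2, -178.4], [100.0, 100.1], 68.1] | block [ 632.2 -178.3] 10.1 22.7 [[632.2, -178.2], [52.1, 52.5], 67.8] | diff [-0.8  0.2]
round base [453.4  11.9] 72.5 -28.8 [[454.6, 12.0], [106.5, 107.5], 88.7] | block [453.   11.9] 5.0 -5.7 [[452.8, 12.6], [54.1, 53.4], 88.5] | diff [-0.4  0. ]
```

View pics/t5.png

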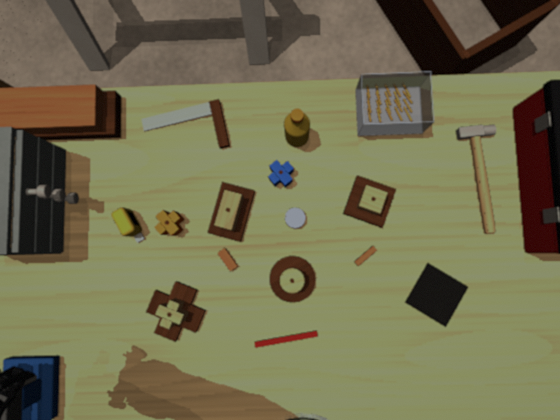

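All four blocks sit on their own bases, within 1 mm and about 1° in the top view, and the glue bottle at (297,125) is still standing.

```bash
python3 -c "
from workcell import *
print(finish_job())"
```

```text
the job is handed in; nothing more can be done
None
```

The job is handed in at about 61 s of the 144 s: each block stands on the base of its own shape, centred within about 1 mm and lined up to about 1° in the last top view, with the glue bottle still standing; the orange look-alike cross appeared about 2 pixels from where it was in the first picture, and I did not check whether it had really moved.

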